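Lids back on their mugs

ROBOT

A 7-joint arm with a two-finger parallel gripper is mounted at the origin on the work surface. World frame = base frame: x ahead of the robot, y to its left, z up, the work surface at z = 0. Lengths are in mm, angles in degrees, forces in N, time in s.
With the tool pointing down it reaches from about 350 to 900 mm from the base axis. Payload 8.1 kg.
Tool frame: the origin (TCP) lies at the very end of the fingers, on their centre line; the grasp point (between the pads) lies 19 mm behind it; z points along the fingers, y is the line along which they close (so a half turn about z gives the same grasp; the last joint's range is limited). The gripper opens to 85 mm and grips with 20 to 120 N. Pads are 22 mm wide; open, the fingers measure 114 mm over their backs; the gripper's body (76 mm by 85 mm) begins 54 mm behind the grasp point. The pads swing forward as they close: fully open they stand 13 mm farther back than shut.
Start: joints at [-83.113, 24.895, 1.432, 90.138, -0.665, 64.973, -4.303], TCP at [138.128, 609.559, 231.323] pointing down, gripper open.
Joint ranges: [-149.89, 149.89], [-25.12, 119.58], [-72.63, 75.52], [4.76, 147.25], [-75.54, 255.54], [6.69, 114.76], [-157.13, 157.13]. Speed limits (degrees/s): [127.2, 127.2, 172.46, 172.46, 180, 180, 180].

INTERFACE

Orientations are given as [roll, pitch, yaw] about the fixed x, y, z axes, in that order (R = Rz(yaw) Ry(pitch) Rx(roll)).
In Python, from plant import sensors, cams, job gives the robot as it stands. The module is installed in compiled form; this text tells all that it offers.
- The arm moves only by the tool send_rows, never from a script. Its argument "commands" is a list of rows, each a list of 7 numbers: the turn, a rotation vector about the tool's x, y, z scaled (see below), then the shift along the tool's x, y, z scaled (see below), then the closure, from -1 (fully open) to 1 (shut). A call has 1 to 12 rows; each row is the pose to reach, as a shift and turn from the pose commanded when the call began, along the tool's axes at that moment; what a row does not reach only later rows make up. The controller multiplies each number of a shift by 200 mm and each number of a turn by 90 degrees. A row lasts 1/8 s, in which the tool goes at most 62.5 mm and 10.7 degrees, less where a joint would pass 70% of its speed; a pose out of reach is approached as far as the arm can. A call with a number of a shift or a turn outside -1 to 1 is refused whole. A call with a gripper value outside its range is refused whole. The fingers move at their own pace and stop on an object; "grip_force" is the grip in N (left out, the last holds). Time passes only in rows, so rows that repeat a pose let the fingers close. It gives the time, the measured TCP pose, the force, the opening and the grip force at its end, in the units of the state.
- sensors.sense(): the state, without advancing time (a new reading comes with each control period).
- cams.snapshot(name): name is "scene" or "top" or "wrist"; returns a dict with "frame" (384x512x3 uint8, red, green, blue), "intrinsics" (3x3 intrinsics, pixels), "dist_coeffs" ([k1, k2, p1, p2, k3] as OpenCV has them; the pictures are not rectified), "R" (3x3) and "t" (3): a world point X has camera coordinates R X + t. Camera axes: x right, y down, z forward; pixel columns grow to the right and rows downward; lengths in mm; the calibration is good to about 2 mm. A picture is of the moment at which its call begins. There is no depth.
- job.close_job(): hands the job in; it is judged then, once.
The state is a dict: "clock": time; "qpos": joint angles; "joint_velocities": joint speeds; "effort": joint torques, N m; "tcp_pos": TCP position; "orientation": TCP orientation; "contact_force": force on the tool from outside, world axes, zero at the start; "moment": the same for the moment, N m; "finger_gap": opening from 0.0 (shut) to 1.0 (fully open); "grip_force": force on a finger pad.
Only numpy, scipy, OpenCV 4.12 (cv2) and the standard library are available. Lean on these libraries where they do the work, as an engineer would, in place of code of your own. Each camera call takes 0.05 s, during which the arm holds its last target. There are 200 camera calls.

TASK

Put each lid where it belongs: gently seat the red, black and cream lids on the mugs of the same clay, so that each sits level and flush on its rim, and stand the ochre lid upright in the middle of the ochre-rimmed pad on the banding wheel with its bar handle lined up with the black line. The wheel turns freely: do not let it turn. Leave the mugs, the jar and the brush where they are, and let go of everything.

Things in the scene. Friction and masses are not known exactly. Their poses are not given: they have to be found in the camera images.
- lid_red: Loose brick-red stoneware lid, 0.12 kg, upright on the table. Heights above its underside: tapered spigot 0 to 10 mm (54 mm across below, 64 mm above), round flange 10 to 16 mm (76 mm across), straight bar handle to grip 16 to 41 mm (44 mm long, 14 mm wide). All four lids have this shape. Origin: centre of the underside; x: along the bar; z: up.
- lid_black: Loose black stoneware lid, 0.12 kg, upright on the table. Heights above its underside: tapered spigot 0 to 10 mm (54 mm across below, 64 mm above), round flange 10 to 16 mm (76 mm across), straight bar handle to grip 16 to 41 mm (44 mm long, 14 mm wide). All four lids have this shape. Origin: centre of the underside; x: along the bar; z: up.
- lid_cream: Loose cream-white stoneware lid, 0.12 kg, upright on the table. Heights above its underside: tapered spigot 0 to 10 mm (54 mm across below, 64 mm above), round flange 10 to 16 mm (76 mm across), straight bar handle to grip 16 to 41 mm (44 mm long, 14 mm wide). All four lids have this shape. Origin: centre of the underside; x: along the bar; z: up.
- lid_ochre: Loose ochre-yellow stoneware lid, 0.12 kg, upright on the table. Heights above its underside: tapered spigot 0 to 10 mm (54 mm across below, 64 mm above), round flange 10 to 16 mm (76 mm across), straight bar handle to grip 16 to 41 mm (44 mm long, 14 mm wide). All four lids have this shape. Origin: centre of the underside; x: along the bar; z: up.
- mug_red: Loose brick-red stoneware mug, 0.35 kg, upright: 82 mm across, 75 mm high, mouth 72 mm across inside, rim 5 mm thick, side handle reaching 73 mm from the axis. With its lid seated, the flange rests flat on the rim and the lid's origin is 65 mm above the mug's. Origin: centre of the underside; x: towards the handle; z: up.
- mug_black: Loose black stoneware mug, 0.35 kg, upright: 82 mm across, 75 mm high, mouth 72 mm across inside, rim 5 mm thick, side handle reaching 73 mm from the axis. With its lid seated, the flange rests flat on the rim and the lid's origin is 65 mm above the mug's. Origin: centre of the underside; x: towards the handle; z: up.
- mug_cream: Loose cream-white stoneware mug, 0.35 kg, upright: 82 mm across, 75 mm high, mouth 72 mm across inside, rim 5 mm thick, side handle reaching 73 mm from the axis. With its lid seated, the flange rests flat on the rim and the lid's origin is 65 mm above the mug's. Origin: centre of the underside; x: towards the handle; z: up.
- pad: White pad, 94 mm across, 3 mm thick, with ochre-yellow rim and a black line across. Fixed on a grey banding wheel (220 mm disc, top 56 mm above the table, turning very freely about its upright axis), 60 mm off that axis; the line points at the axis. Origin: centre of the pad's underside; a lid's origin rests 3 mm above it. x: along the line, outwards (wheel axis at x = -60 mm); z: up.
- glaze_jar: Bystander: loose blue jar with a pale label and a wooden cap, 60 mm across and 100 mm high, standing beyond the mugs; not to be moved. Origin: centre of its underside.
- brush: Bystander: loose flat brush 200 mm long with a wooden handle lying on the table beyond the mugs; not to be moved. Origin: middle of its underside; x: along it.
Not all that is in view belongs to the job. Leave any green or purple look-alike of the lid_cream alone.

How it is judged (in metres and radians):
At the end, for the whole second after the job is handed in: Red, black and cream lids seated on the upright mug of their colour (within 8 mm of centre, within 3 mm of full depth, tilt under 0.08 rad); ochre lid upright on the pad (within 12 mm of centre, bar within 0.26 rad of the black line, either way round); all at rest (horizontal distance between lid_red and mug_red below 0.008 m and z of lid_red in the frame of mug_red between 0.062 and 0.068 m and angle between each of lid_red, lid_black, lid_cream, lid_ochre's own z axis and vertical below 0.08 rad and angle between each of mug_red, mug_black, mug_cream's own z axis and vertical below 0.05 rad and height (world z) of each of mug_red, mug_black, mug_cream below 0.006 m and linear speed of each of mug_red, mug_black, mug_cream, lid_red, lid_black, lid_cream, lid_ochre below 0.01 m/s and horizontal distance between lid_black and mug_black below 0.008 m and z of lid_black in the frame of mug_black between 0.062 and 0.068 m and horizontal distance between lid_cream and mug_cream below 0.008 m and z of lid_cream in the frame of mug_cream between 0.062 and 0.068 m and horizontal distance between lid_ochre and pad below 0.012 m and z of lid_ochre in the frame of pad between 0 and 0.007 m and angle between the x axis of lid_ochre and the x axis of pad, either way round below 0.26 rad and angular speed of pad below 0.05 rad/s); the robot touches nothing.
It fails at once if a mug is shifted more than 30 mm from where it stood (distance of any of mug_red, mug_black, mug_cream from where it was at the start of the episode above 0.03 m).
It fails at once if the wheel is turned: the pad moves more than 15 mm (about 14 degrees) (distance of pad from where it was at the start of the episode above 0.015 m).
It fails at once if a lid is dropped or banged down: it moves faster than 0.5 m/s within 35 mm above its place ((horizontal distance between lid_red and mug_red below 0.03 m and z of lid_red in the frame of mug_red below 0.1 m and linear speed of lid_red above 0.5 m/s) or (horizontal distance between lid_black and mug_black below 0.03 m and z of lid_black in the frame of mug_black below 0.1 m and linear speed of lid_black above 0.5 m/s) or (horizontal distance between lid_cream and mug_cream below 0.03 m and z of lid_cream in the frame of mug_cream below 0.1 m and linear speed of lid_cream above 0.5 m/s) or (horizontal distance between lid_ochre and pad below 0.03 m and z of lid_ochre in the frame of pad below 0.038 m and linear speed of lid_ochre above 0.5 m/s)).
It fails at once if the jar or the brush is shifted more than 30 mm (distance of any of glaze_jar, brush from where it was at the start of the episode above 0.03 m).
It also fails if it takes over 102 s, if anything falls off the work surface, if the arm or the gripper's body presses on something with over 40 N, if the wrist force passes 120 N, or if a joint passes its speed limit or range.

## Working session

There is one attempt and no reset: what is moved stays moved. The work goes in short steps, Python scripts to look and compute and a tool call to move; the robot and the scene stay as the last step left them, time stands still between calls to the robot, and variables do not carry over. Pictures are saved under pics/ and viewed, at most 14 in all, crops included, and the job is handed in when it is done.

Besides the shell and the picture viewer there is one more tool, called after ">>>" by a JSON object that holds its "method" and its "body", one argument or row to a line. send_rows: Moves the arm, as the interface text tells. Shifts and turns lie within -1 to 1; 1 stands for 200 mm of shift or 90 degrees of turn. Its arguments: {"type":"object","properties":{"commands":{"type":"array"},"grip_force":{"type":"number"}},"required":["commands"]}

```bash
mkdir -p pics
python3 - <<'E'
from plant import sensors, cams
import cv2, numpy as np
s=sensors.sense(); print({k:np.round(v,2).tolist() for k,v in s.items()})
for n in ("scene","top","wrist"):
    d=cams.snapshot(n); np.savez(f"pics/{n}0.npz",**d); cv2.imwrite(f"pics/{n}0.png",d["frame"][...,::-1])
    print(n,d["intrinsics"].round(1).tolist(),np.round(d["dist_coeffs"],3),np.round(-d["R"].T@d["t"],1),d["R"].round(3).tolist())
E
```

```text
{'clock': 0.0, 'qpos': [-83.11, 24.94, 1.43, 90.19, -0.66, 64.97, -4.3], 'joint_velocities': [0.01, 0.03, 0.18, 0.0, 0.0, -0.05, -0.11], 'effort': [0.0, -67.05, 1.02, -31.62, 0.02, 0.01, 0.0], 'tcp_pos': [138.03, 609.04, 230.52], 'orientation': [-179.91, 0.01, 167.23], 'contact_force': [-0.13, -0.93, -0.2], 'moment': [0.03, -0.01, -0.07], 'grip_force': 0.0, 'finger_gap': 1.0}
scene [[468.4, 0.0, 253.1], [0.0, 468.4, 195.8], [0.0, 0.0, 1.0]] [0.062 0.    0.    0.    0.   ] [1413.9  376.5  848. ] [[-0.452, 0.892, -0.004], [0.557, 0.279, -0.782], [-0.697, -0.356, -0.623]]
top [[464.8, 0.0, 254.5], [0.0, 464.8, 190.2], [0.0, 0.0, 1.0]] [-0.079  0.     0.     0.     0.   ] [ 387.3  -72.7 1469.7] [[0.025, -1.0, 0.008], [-0.992, -0.026, -0.126], [0.126, -0.005, -0.992]]
wrist [[273.3, 0.0, 253.2], [0.0, 273.3, 191.1], [0.0, 0.0, 1.0]] [-0.05  0.    0.    0.    0.  ] [ 56.7 627.3 373.6] [[0.221, 0.975, -0.001], [0.924, -0.209, 0.322], [0.314, -0.072, -0.947]]
```

View pics/top0.png

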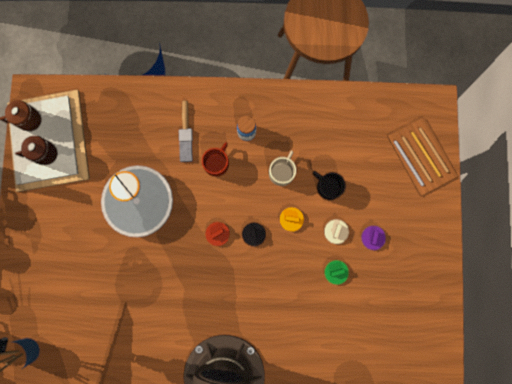

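View pics/scene0.png

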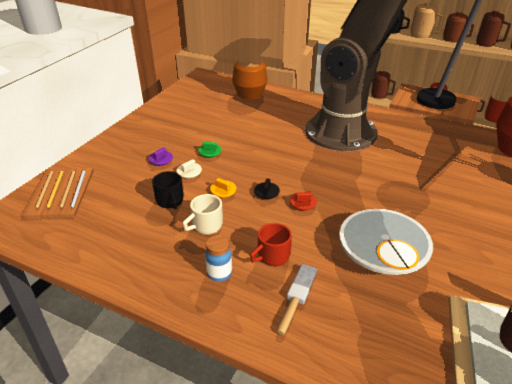

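The top view shows, as (col,row), lids red (218,233), black (254,234), ochre (292,219) and cream (336,232). The purple (374,238) and green (337,272) ones are look-alikes. Mugs are red (215,160), cream (283,170) and black (331,186). The pad is at (125,186), the jar at (247,128) and the brush at (186,130).

For lid_cream the candidates are (336,232) white, (374,238) purple and (337,272) green. Only the white one fits, and I'll confirm it in the crop.

```bash
cat > h.py <<'E'
import numpy as np, cv2
from scipy.optimize import least_squares
def load(n): return dict(np.load(f"pics/{n}.npz"))
def proj(d,P):
    return cv2.projectPoints(np.float64(P).reshape(-1,3),cv2.Rodrigues(d["R"])[0],np.float64(d["t"]),d["intrinsics"],d["dist_coeffs"])[0][:,0]
def ray(d,uv):
    p=cv2.undistortPoints(np.float64([[uv]]),d["intrinsics"],d["dist_coeffs"])[0,0]
    return -d["R"].T@d["t"], d["R"].T@np.array([p[0],p[1],1])
def onplane(d,uv,z):
    c,v=ray(d,uv); return (c+v*(z-c[2])/v[2])
a=np.linspace(0,2*np.pi,48,endpoint=False); circ=lambda r,z:np.c_[r*np.cos(a),r*np.sin(a),0*a+z]
bar=np.array([[sx*22,sy*7,z] for z in(16,41) for sx,sy in((1,1),(1,-1),(-1,-1),(-1,1))])
def Rz(t): c,s=np.cos(t),np.sin(t); return np.array([[c,-s,0],[s,c,0],[0,0,1]])
def mask(shape,hulls):
    m=np.zeros(shape,np.uint8)
    for h in hulls: cv2.fillConvexPoly(m,np.round(cv2.convexHull(np.float32(h))*16).astype(np.int32),1,shift=4)
    return m
def lid(d,x,y,z,yaw,shape=(384,512)):
    T=lambda P:proj(d,P@Rz(yaw).T+[x,y,z])
    return mask(shape,[T(np.r_[circ(27,0),circ(32,10)]),T(np.r_[circ(38,10),circ(38,16)]),T(bar)])
def cut(d,c0,r0,c1,r1,k,f):
    cv2.imwrite(f,cv2.resize(d["frame"][r0:r1,c0:c1,::-1],None,fx=k,fy=k,interpolation=cv2.INTER_CUBIC))
E
python3 - <<'E'
from h import *
t,s=load("top0"),load("scene0")
cut(t,180,105,400,265,3.6,"pics/c1.png"); 
A=cv2.resize(t["frame"][155:245,95:180,::-1],None,fx=4,fy=4,interpolation=3)
B=cv2.resize(s["frame"][140:215,140:325,::-1],None,fx=4,fy=4,interpolation=3)
C=np.zeros((600,745,3),np.uint8); C[:300,:740]=B[:300,:740]; C[300:,:340]=A[:300]
D=cv2.resize(s["frame"][195:270,140:240,::-1],None,fx=4,fy=4,interpolation=3);C[300:,345:745]=D
cv2.imwrite("pics/c2.png",C)
for n,c in dict(red=((218,233),(303,202)),black=((254,234),(266,190)),ochre=((292,219),(223,189)),cream=((336,232),(189,170))).items():
    c0,v0=ray(t,c[0]);c1,v1=ray(s,c[1])
    v0/=np.linalg.norm(v0);v1/=np.linalg.norm(v1)
    l=np.linalg.lstsq(np.c_[v0,-v1],c1-c0,rcond=None)[0];print(n,(c0+l[0]*v0).round(),(c1+l[1]*v1).round())
E
```

```text
red [434.  31.   5.] [433.  34.   5.]
black [434. -82.   9.] [434. -82.   9.]
ochre [ 484. -201.    6.] [ 483. -198.    6.]
cream [ 447. -340.    6.] [ 447. -340.    6.]
```

View pics/c1.png

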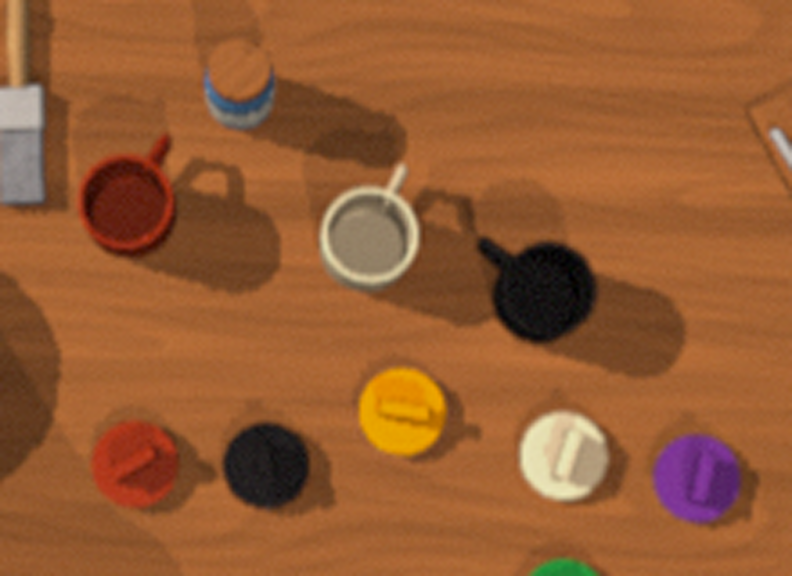

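View pics/c2.png

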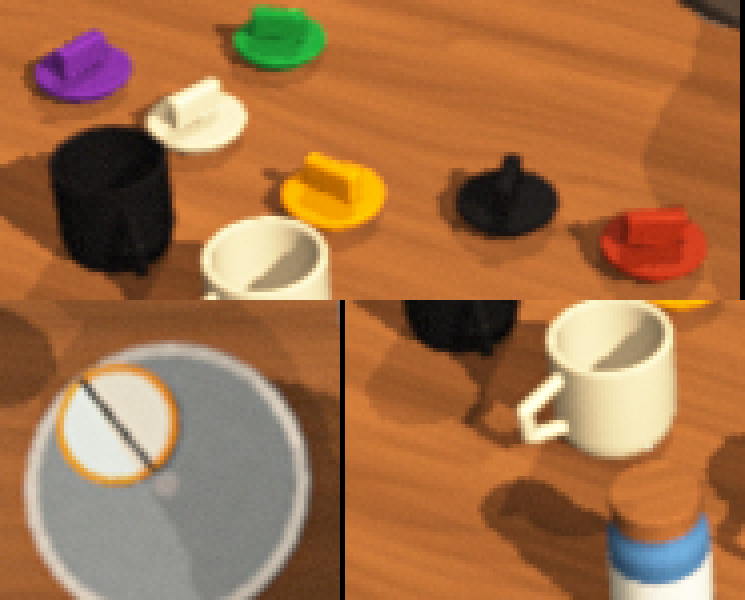

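The crops confirm the white lid at crop1 (563,455), i.e. top (336,232), as lid_cream, with the purple one right of it and the green one below. The lid bars, the mug rims and the pad with its line are clear. Next I fit models to the silhouettes in both views, with height left free.

```bash
cat > fit.py <<'E'
from h import *
from scipy.optimize import minimize
t,s=load("top0"),load("scene0")
def seg(d,col,c,w):
    h=cv2.cvtColor(d["frame"],cv2.COLOR_RGB2HSV).astype(int);H,S,V=h[...,0],h[...,1],h[...,2]
    R,G,B=[d["frame"][...,i].astype(int) for i in range(3)]
    m={"red":((G<0.36*R)&(R>60)),"ochre":(H>16)&(H<30)&(S>150)&(V>120),"cream":(S<105)&(V>85),"black":(V<48)}[col]
    r=np.zeros_like(m);r[max(0,c[1]-w):c[1]+w,max(0,c[0]-w):c[0]+w]=1
    m=(m&(r>0)).astype(np.uint8)
    n,l,st,_=cv2.connectedComponentsWithStats(m)
    m=(l==1+np.argmax(st[1:,4])).astype(np.uint8)
    cs,_=cv2.findContours(m,0,1); return cv2.drawContours(m,cs,-1,1,-1)
def mug(d,x,y,z,yaw):
    T=lambda P:proj(d,P@Rz(yaw).T+[x,y,z])
    return mask((384,512),[T(np.r_[circ(41,0),circ(41,75)]),T(np.array([[i,j,k] for i in(40,73) for j in(-5,5) for k in (18,58)]))])
def iou(a,b): return (a&b).sum()/(a|b).sum()
def fit(f,ms,p0,yaws):
    best=None
    g=lambda p:-sum(iou(f(d,p[0],p[1],p[2],p[3]/20),m) for d,m in zip((t,s),ms))
    for y in yaws:
        p=np.r_[p0,y*20]
        r=minimize(g,p,method="Nelder-Mead",options=dict(initial_simplex=np.vstack([p]+[p+np.eye(4)[i]*6 for i in range(4)]),maxiter=120))
        if best is None or r.fun<best.fun: best=r
    return best.x[:3].round(1),round(np.degrees(best.x[3]/20),1),[round(iou(f(d,*best.x[:3],best.x[3]/20),m),3) for d,m in zip((t,s),ms)]
if __name__=="__main__":
    Y=np.radians(np.arange(0,180,30))
    for n,a,b,p in (("red",(218,233),(303,202),(434,32,0)),("black",(254,234),(266,190),(434,-82,0)),("ochre",(292,219),(223,189),(484,-200,0)),("cream",(336,232),(189,170),(447,-340,0))):
        print("lid",n,fit(lid,[seg(t,n,a,17),seg(s,n,b,19 if n!="cream" else 14)],p,Y))
    for n,a,b,ya in (("red",(217,157),(271,244),-60),("black",(326,183),(169,190),30),("cream",(285,166),(205,214),-30)):
        p=onplane(t,{"red":(215,160),"black":(331,186),"cream":(283,170)}[n],60);p[2]=0
        print("mug",n,fit(mug,[seg(t,n,a,24),seg(s,n,b,26)],p,np.radians(np.arange(-150,181,60))))
    # pad
    def pad(d,x,y,z,_): return mask((384,512),[proj(d,circ(47,z)+[x,y,0])])
    P=[]
    for d,c in ((t,(125,186)),(s,(398,255))):
        P.append(seg(d,"ochre",c,26))
    print("pad",fit(pad,P,onplane(t,(125,186),59),[0]))
    for d,m in((t,P[0]),(s,P[1])):
        q=cv2.erode(m,np.ones((7,7)))&(cv2.cvtColor(d["frame"],cv2.COLOR_RGB2GRAY)<110).astype(np.uint8)
        vx,vy,x0,y0=cv2.fitLine(np.argwhere(q)[:,::-1].astype(np.float32),2,0,.01,.01).ravel()
        A,B=onplane(d,(x0-15*vx,y0-15*vy),59),onplane(d,(x0+15*vx,y0+15*vy),59)
        print("line",q.sum(),A.round(1),B.round(1),np.degrees(np.arctan2(*(B-A)[1::-1])).round(1))
    print("axis hub",onplane(t,(136,201),56).round(),"jar top",onplane(t,(246.5,124),100).round())
E
python3 fit.py
```

```text
lid red (array([429.3,  33.2,  -8.5]), np.float64(122.6), [np.float64(0.815), np.float64(0.842)])
lid black (array([ 4.348e+02, -8.200e+01,  3.000e-01]), np.float64(120.0), [np.float64(0.773), np.float64(0.771)])
lid ochre (array([ 484.3, -197.2,   -1.9]), np.float64(97.3), [np.float64(0.954), np.float64(0.854)])
lid cream (array([ 449.8, -339.6,   -2.4]), np.float64(167.5), [np.float64(0.956), np.float64(0.862)])
mug red (array([653.8,  43. ,   1.1]), np.float64(-20.0), [np.float64(0.782), np.float64(0.857)])
mug black (array([ 584.8, -318.5,  -10.3]), np.float64(46.2), [np.float64(0.789), np.float64(0.84)])
mug cream (array([ 6.297e+02, -1.639e+02, -3.000e-01]), np.float64(-21.7), [np.float64(0.895), np.float64(0.877)])
pad (array([570.2, 322.5,  56. ]), np.float64(12.0), [np.float64(0.07), np.float64(0.094)])Traceback (most recent call last):
  File "fit.py", line 40, in <module>
    vx,vy,x0,y0=cv2.fitLine(np.argwhere(q)[:,::-1].astype(np.float32),2,0,.01,.01).ravel()
                ~~~~~~~~~~~^^^^^^^^^^^^^^^^^^^^^^^^^^^^^^^^^^^^^^^^^^^^^^^^^^^^^^^
cv2.error: OpenCV(4.12.0) /io/opencv/modules/imgproc/src/linefit.cpp:50: error: (-215:Assertion failed) count > 0 in function 'fitLine2D_wods'
```

>>> {"method": "send_rows", "body": {
  "commands": [
    [0,0,0,-1,-0.4,0,-1],
    [0,0,0,-1,-0.4,0,-1],
    [0,0,0,-1,-0.4,0,-1],
    [0,0,0,-1,-0.4,0,-1]
  ],
  "grip_force": 40
}}

```text
clock: 0.65
tcp_pos: [319.3, 484.2, 231.3]
orientation: [-179.9, 0.1, 166.9]
contact_force: [-0.4, 0.6, -0.0]
finger_gap: 0.999
grip_force: 0.0
```

>>> {"method": "send_rows", "body": {
  "commands": [
    [0,0,0,-1,-0.4,0,-1],
    [0,0,0,-1,-0.4,0,-1],
    [0,0,0,-1,-0.4,0,-1],
    [0,0,0,-1,-0.4,0,-1],
    [0,0,0,-1,-0.4,0,-1],
    [0,0,0,-1,-0.4,0,-1]
  ]
}}

```text
clock: 1.4
tcp_pos: [491.8, 365.9, 231.0]
orientation: [180.0, -0.1, 167.3]
contact_force: [0.3, 1.0, -0.1]
finger_gap: 1.004
grip_force: 0.0
```

```bash
cat > snap.py <<'E'
import sys
from plant import cams
import numpy as np
for a in sys.argv[1:]:
    n,f=a.split(":"); np.savez(f"pics/{f}.npz",**cams.snapshot(n))
E
python3 snap.py wrist:w1
```

```text
(no output)
```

>>> {"method": "send_rows", "body": {
  "commands": [
    [0,0,0,-0.24,-0.96,0,-1],
    [0,0,0,-0.24,-0.96,0,-1],
    [0,0,0,-0.24,-0.96,0,-1],
    [0,0,0,-0.24,-0.96,0,-1]
  ]
}}

```text
clock: 1.95
tcp_pos: [496.8, 163.6, 231.7]
orientation: [-180.0, 0.0, 167.0]
contact_force: [0.3, 0.5, 0.6]
finger_gap: 1.0
grip_force: 0.0
```

>>> {"method": "send_rows", "body": {
  "commands": [
    [0,0,0,-0.24,-0.96,-0.2,-1],
    [0,0,0,-0.24,-0.96,-0.2,-1],
    [0,0,0,-0.24,-0.96,-0.2,-1],
    [0,0,0,-0.24,-0.96,-0.2,-1],
    [0,0,0,-0.24,-0.96,-0.2,-1],
    [0,0,0,-0.24,-0.96,-0.2,-1]
  ]
}}

```text
clock: 2.7
tcp_pos: [501.6, -27.8, 270.8]
orientation: [180.0, -0.1, 167.4]
contact_force: [0.4, 0.6, 0.1]
finger_gap: 0.999
grip_force: 0.0
```

```bash
python3 snap.py wrist:w2
```

>>> {"method": "send_rows", "body": {
  "commands": [
    [0,0,0,0,-1,0,-1],
    [0,0,0,0,-1,0,-1],
    [0,0,0,0,-1,0,-1],
    [0,0,0,0,-1,0,-1],
    [0,0,0,0,-1,0,-1],
    [0,0,0,0,-1,0,-1]
  ]
}}

```text
clock: 3.5
tcp_pos: [458.3, -223.2, 271.0]
orientation: [179.9, -0.0, 167.4]
contact_force: [0.5, -0.2, 0.2]
finger_gap: 0.999
grip_force: 0.0
```

```bash
python3 snap.py wrist:w3
python3 - <<'E'
from h import *
I=[cv2.resize(load(n)["frame"],(400,300),interpolation=3)[...,::-1] for n in("w1","w2","w3")]
cv2.imwrite("pics/m1.png",np.vstack([np.hstack(I[:2]),np.hstack([I[2],0*I[2]])]))
E
```

```text
(no output)
```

View pics/m1.png

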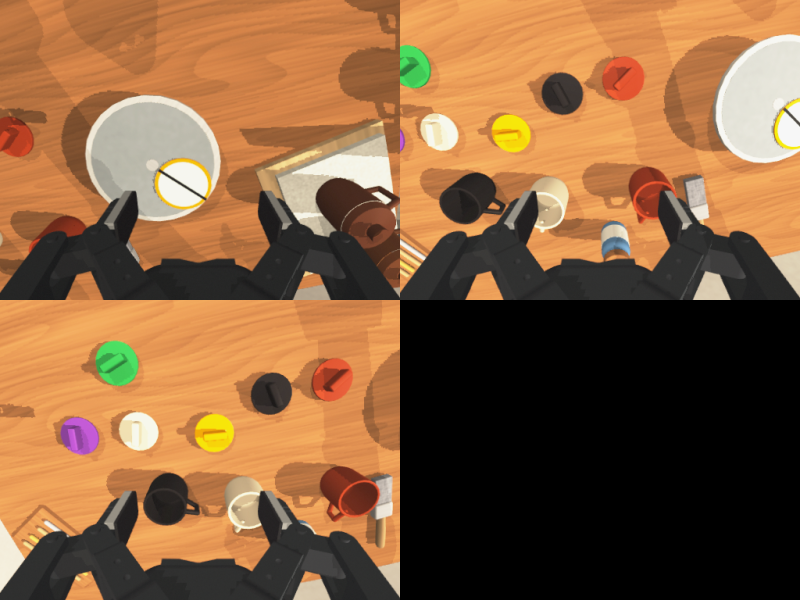

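w1 shows the pad at (182,183) in its panel. w2 and w3 show all four lids clearly, for example in w3: red (332,80), black (271,94), ochre (214,133), cream (138,131). The mugs lie just below them. Next is a chamfer fit on edges in several views.

```bash
cat > ch.py <<'E'
from h import *
from scipy.optimize import minimize
V={n:load(n) for n in("top0","scene0","w1","w2","w3")}
def edges(d):
    g=cv2.GaussianBlur(d["frame"],(0,0),0.8); e=np.zeros(g.shape[:2],np.uint8)
    for c in cv2.split(g)+(cv2.cvtColor(g,cv2.COLOR_RGB2HSV)[...,1],): e|=cv2.Canny(c,25,60)
    return cv2.distanceTransform(255-e,2,5)
D={}
def seg(a,b,n=24): k=np.linspace(0,1,n)[:,None]; return np.array(a)*(1-k)+np.array(b)*k
b4=bar[4:]; LID=np.r_[circ(38,16)]; BAR=np.vstack([seg(b4[i],b4[(i+1)%4]) for i in range(4)])
MUG=np.r_[circ(41,75),circ(36,75)]
PAD=np.r_[circ(47,59)]; LINE=seg([-44,0,59],[44,0,59],48)
def cost(p,views,P):
    c=0
    for n in views:
        if n not in D: D[n]=edges(V[n])
        uv=proj(V[n],np.vstack(P)@Rz(p[3]/20).T+p[:3]).astype(np.float32)
        v=cv2.remap(D[n],uv[:,0],uv[:,1],1,borderValue=9)
        c+=np.minimum(v,4).mean()
    return c/len(views)
def fit(views,P,p0,yaws,fz=False):
    r=[]
    for y in yaws:
        for dx in(0,-5,5):
          for dy in (0,-5,5):
            p=np.r_[np.array(p0)+[dx,dy,0],y*np.pi/9]
            st=np.diag([4,4,0.01 if fz else 4,3.])
            r.append(minimize(cost,p,args=(views,P),method="Nelder-Mead",options=dict(initial_simplex=np.vstack([p,p+st]),maxiter=160)))
    r=min(r,key=lambda q:q.fun); return r.x[:3].round(1),(np.degrees(r.x[3]/20)).round(1),round(r.fun,2)
E
python3 - <<'E'
from ch import *
L={}
for n,p,y in(("red",(430,33,0),125),("black",(434,-82,0),14),("ochre",(484,-198,0),78),("cream",(449,-340,0),170)):
    L[n]=fit(("w2","w3"),(LID,BAR),p,(y-12,y,y+12)); print("lid",n,L[n],"top:",fit(("top0","scene0"),(LID,),p,(0,))[::2])
M={}
for n,p in(("red",(653,43,0)),("black",(585,-318,0)),("cream",(630,-164,0))):
    v=("top0","scene0","w3") if n!="cream" else ("top0","scene0","w2")
    M[n]=fit(v,(MUG,),p,(0,)); print("mug",n,M[n],fit(v[:2],(MUG,),p,(0,))[::2])
t=V["top0"]; p=onplane(t,(124,186),59); p[2]=0
Pd=fit(("w1","top0","scene0"),(PAD,LINE),p,(35,45,55)); print("pad",Pd,"w1",fit(("w1",),(PAD,LINE),Pd[0],(Pd[1],),True))
print("hub",onplane(t,(136,201.3),56).round(), onplane(V["w1"],(152*1.28,165*1.28),56).round())
o=[]
for n,(p,y,_) in L.items():
    im=cv2.resize(V["w3"]["frame"][...,::-1],None,fx=3,fy=3,interpolation=3)
    uv=proj(V["w3"],np.vstack([LID,BAR])@Rz(np.radians(y)).T+p)
    for q in uv: cv2.circle(im,tuple(int(k) for k in np.round(q*3+1)),1,(255,0,255),-1)
    c=(uv.mean(0)*3).astype(int); o.append(im[c[1]-95:c[1]+95,c[0]-95:c[0]+95])
for n,(p,y,_) in M.items():
    im=cv2.resize(t["frame"][...,::-1],None,fx=4,fy=4,interpolation=3)
    uv=proj(t,MUG+p)
    for q in uv: cv2.circle(im,tuple(int(k) for k in np.round(q*4+1.5)),1,(0,255,0),-1)
    c=(uv.mean(0)*4).astype(int); o.append(im[c[1]-95:c[1]+95,c[0]-95:c[0]+95])
im=cv2.resize(V["w1"]["frame"][...,::-1],None,fx=2,fy=2,interpolation=3)
uv=proj(V["w1"],np.vstack([PAD,LINE])@Rz(np.radians(Pd[1])).T+Pd[0])
for q in uv: cv2.circle(im,tuple(int(k) for k in np.round(q*2+.5)),1,(255,0,255),-1)
c=(uv.mean(0)*2).astype(int); o.append(im[c[1]-95:c[1]+95,c[0]-95:c[0]+95])
cv2.imwrite("pics/m2.png",np.vstack([np.hstack(o[:4]),np.hstack(o[4:])]))
E
```

```text
lid red (array([431.7,  31.3,   2.6]), np.float64(122.9), np.float64(0.86)) top: (array([432.5,  33.6,  -4.3]), np.float64(0.08))
lid black (array([433.6, -80. ,  -6. ]), np.float64(9.4), np.float64(0.89)) top: (array([434.3, -80.4,  -5.3]), np.float64(0.15))
lid ochre (array([ 484. , -197.8,   -2.1]), np.float64(86.0), np.float64(0.39)) top: (array([ 484.2, -197.6,   -5. ]), np.float64(0.14))
lid cream (array([ 448.9, -338.6,   -1.6]), np.float64(160.1), np.float64(0.38)) top: (array([ 449.1, -339.7,   -6.9]), np.float64(0.19))
mug red (array([654.3,  46.8,  -2.3]), np.float64(18.1), np.float64(0.3)) (array([653. ,  44.7,  -4.4]), np.float64(0.36))
mug black (array([ 587.6, -315. ,   -1.1]), np.float64(6.2), np.float64(0.5)) (array([ 586.7, -315.1,   -3.8]), np.float64(0.45))
mug cream (array([ 629.7, -163.4,   -1.7]), np.float64(-5.9), np.float64(0.61)) (array([ 630.6, -163.6,    0.7]), np.float64(0.5))
pad (array([569.4, 317.1,  -2.6]), np.float64(42.1), np.float64(0.19)) w1 (array([568.7, 322.5,  -2.6]), np.float64(41.9), np.float64(0.2))
hub [522. 283.  56.] [526. 282.  56.]
```

View pics/m2.png

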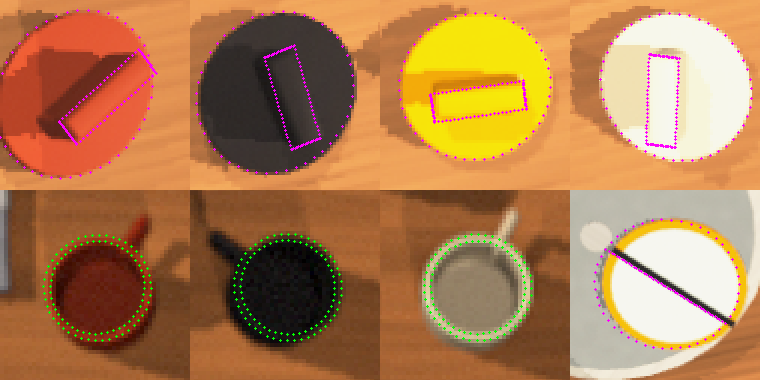

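The overlays fit the lids well, with heights near 0 within a few mm. The pad differs by 5 mm between views. I'll take two more wrist views with the mugs clear of the fingers.

>>> {"method": "send_rows", "body": {
  "commands": [
    [0,0,0,-0.95,0.3,0,-1],
    [0,0,0,-0.95,0.3,0,-1],
    [0,0,0,-0.95,0.3,0,-1],
    [0,0,0,-0.95,0.3,0,-1],
    [0,0,0,-0.95,0.3,0,-1],
    [0,0,0,-0.95,0.3,0,-1]
  ]
}}

```text
clock: 4.3
tcp_pos: [654.8, -209.3, 271.7]
orientation: [-180.0, -0.0, 167.2]
contact_force: [0.1, 0.0, 0.0]
finger_gap: 1.001
grip_force: 0.0
```

```bash
python3 snap.py wrist:w4
```

>>> {"method": "send_rows", "body": {
  "commands": [
    [0,0,0,-0.3,0.5,0,-1],
    [0,0,0,-0.3,0.5,0,-1],
    [0,0,0,-0.3,0.5,0,-1],
    [0,0,0,-0.3,0.5,0,-1],
    [0,0,0,-0.3,0.5,0,-1],
    [0,0,0,-0.3,0.5,0,-1]
  ]
}}

```text
clock: 5.1
tcp_pos: [735.9, -126.3, 272.0]
orientation: [-180.0, 0.0, 167.1]
contact_force: [0.2, 0.2, 0.3]
finger_gap: 0.999
grip_force: 0.0
```

```bash
python3 snap.py wrist:w5; sed -i 's/"w3")}/"w3","w4","w5")}/' ch.py
python3 - <<'E'
from ch import *
o=[]
for n,p in(("red",(653,45,-2)),("black",(587,-315,-2)),("cream",(630,-163,-1))):
    r=fit(("w4","w5"),(MUG,),p,(0,)); print(n,r[::2],[fit((v,),(MUG,),(*p[:2],0),(0,),True)[::2] for v in("w4","w5","top0","scene0")])
    for v in("w4","w5"):
        im=cv2.resize(V[v]["frame"][...,::-1],None,fx=2,fy=2,interpolation=3)
        uv=proj(V[v],MUG+r[0])
        for q in uv: cv2.circle(im,tuple(int(k) for k in np.round(q*2+.5)),1,(0,255,0),-1)
        c=(uv.mean(0)*2).astype(int).clip(95,670); x=im[max(0,c[1]-95):c[1]+95,max(0,c[0]-95):c[0]+95]; o.append(cv2.copyMakeBorder(x,0,190-x.shape[0],0,190-x.shape[1],0))
cv2.imwrite("pics/m3.png",np.vstack([np.hstack(o[::2]),np.hstack(o[1::2])]))
E
```

```text
red (array([652.9,  46.1,  -1.4]), np.float64(0.1)) [(array([652.6,  45.4,   0. ]), np.float64(0.12)), (array([652.8,  45.3,  -0. ]), np.float64(0.12)), (array([646.1,  42.7,   0. ]), np.float64(0.27)), (array([657. ,  45.8,   0. ]), np.float64(0.41))]
black (array([ 586.6, -315.5,   -0.8]), np.float64(0.22)) [(array([ 586.6, -314.9,    0. ]), np.float64(0.22)), (array([ 586.8, -315.1,   -0. ]), np.float64(0.22)), (array([ 581.9, -307.5,    0. ]), np.float64(0.4)), (array([ 592.3, -312.7,   -0. ]), np.float64(0.45))]
cream (array([ 628.8, -162.4,   -1.3]), np.float64(0.15)) [(array([ 628.7, -162.4,   -0. ]), np.float64(0.11)), (array([ 628.9, -162.2,   -0. ]), np.float64(0.2)), (array([ 622.1, -160.3,    0. ]), np.float64(0.39)), (array([ 629.9, -164.2,   -0. ]), np.float64(0.52))]
```

View pics/m3.png

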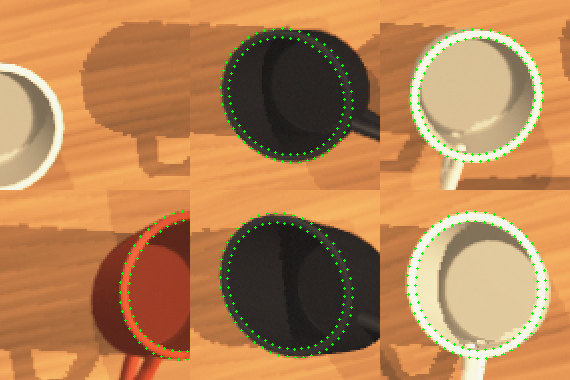

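Wrist-based fits agree to within 1 mm: mug red (652.7,45.5), black (586.7,-315) and cream (628.8,-162.3). Cream goes first.

```bash
cat > plan.py <<'E'
import sys, numpy as np
from scipy.spatial.transform import Rotation as Ro
from plant import sensors
def plan(x,y,z,yaw):
    s=sensors.sense(); R=Ro.from_euler("xyz",s["orientation"],degrees=True); p=np.array(s["tcp_pos"])
    y0=s["orientation"][2]; yaw=y0+(yaw-y0+90)%180-90
    rv=(R.inv()*Ro.from_euler("xyz",[180,0,yaw],degrees=True)).as_rotvec(degrees=True)/90
    sh=R.inv().apply(np.array([x,y,z])-p)/200
    print("turn",rv.round(3),"shift",sh.round(4),"mm",round(200*np.linalg.norm(sh)),"q7",round(s["qpos"][6],1),"clock",round(s["clock"],2))
if __name__=="__main__": plan(*map(float,sys.argv[1:]))
E
python3 plan.py 448.9 -338.6 130 160
```

```text
turn [0.    0.    0.079] shift [ 1.1636 -1.3561  0.7086] mm 384 q7 92.5 clock 5.15
```

>>> {"method": "send_rows", "body": {
  "commands": [
    [0,0,0,0.6,-0.7,0,0],
    [0,0,0,0.6,-0.7,0,0],
    [0,0,0,0.6,-0.7,0,0],
    [0,0,0,0.6,-0.7,0,0]
  ]
}}

```text
clock: 5.65
tcp_pos: [584.1, -240.3, 272.7]
orientation: [-179.9, 0.0, 166.7]
contact_force: [-0.1, 0.1, 0.3]
finger_gap: 0.501
grip_force: 0.0
```

>>> {"method": "send_rows", "body": {
  "commands": [
    [0,0,0.08,0.56,-0.66,0.7,0],
    [0,0,0.08,0.56,-0.66,0.7,0],
    [0,0,0.08,0.56,-0.66,0.7,0],
    [0,0,0.08,0.56,-0.66,0.7,0],
    [0,0,0.08,0.56,-0.66,0.7,0],
    [0,0,0.08,0.56,-0.66,0.7,0]
  ]
}}

```text
clock: 6.4
tcp_pos: [451.6, -338.5, 131.8]
orientation: [180.0, 0.1, 160.1]
contact_force: [0.3, 0.1, 0.6]
finger_gap: 0.5
grip_force: 0.0
```

```bash
python3 snap.py wrist:w6
python3 - <<'E'
from h import *
d=load("w6"); im=cv2.resize(d["frame"][...,::-1],(640,480))
p=np.r_[circ(38,16),bar[4:]]
for q in proj(d,p@Rz(np.radians(160.)).T+[448.9,-338.6,0]): cv2.circle(im,tuple(int(k) for k in q*1.25),1,(255,0,255),-1)
cv2.imwrite("pics/w6.png",im)
E
python3 plan.py 448.9 -338.6 18 160
```

```text
turn [0.    0.001 0.001] shift [ 0.0154 -0.007   0.5702] mm 114 q7 115.6 clock 6.45
```

View pics/w6.png

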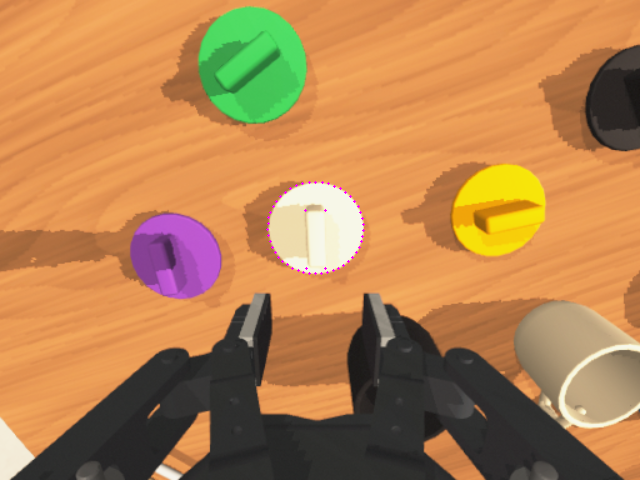

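w6: the overlay sits exactly on the cream lid at (316,228), so descend.

>>> {"method": "send_rows", "body": {
  "commands": [
    [0,0,0,0.015,-0.007,0.3,0],
    [0,0,0,0.015,-0.007,0.45,0],
    [0,0,0,0.015,-0.007,0.57,0],
    [0,0,0,0.015,-0.007,0.57,0],
    [0,0,0,0.015,-0.007,0.57,1],
    [0,0,0,0.015,-0.007,0.57,1],
    [0,0,0,0.015,-0.007,0.57,1],
    [0,0,0,0.015,-0.007,0.57,1],
    [0,0,0,0.015,-0.007,0.57,1],
    [0,0,0,0.015,-0.007,0.57,1]
  ]
}}

```text
clock: 7.7
tcp_pos: [448.0, -339.4, 18.6]
orientation: [180.0, 0.1, 160.1]
contact_force: [1.5, 1.3, 7.3]
finger_gap: 0.151
grip_force: 40.6
```

>>> {"method": "send_rows", "body": {
  "commands": [
    [0,0,0,0,0,-0.2,1],
    [0,0,0,0,0,-0.45,1],
    [0,0,0,0,0,-0.7,1],
    [0,0,0,0,0,-0.7,1],
    [0,0,0,0,0,-0.7,1]
  ]
}}

```text
clock: 8.32
tcp_pos: [446.7, -338.7, 157.1]
orientation: [180.0, -0.0, 160.0]
contact_force: [0.7, 0.8, -1.3]
finger_gap: 0.151
grip_force: 39.5
```

```bash
python3 plan.py 628.8 -162.3 150 160
```

```text
turn [ 0. -0.  0.] shift [-0.5551  1.1396  0.036 ] mm 254 q7 115.1 clock 8.32
```

>>> {"method": "send_rows", "body": {
  "commands": [
    [0,0,0,-0.28,0.57,0,1],
    [0,0,0,-0.28,0.57,0,1],
    [0,0,0,-0.28,0.57,0,1]
  ]
}}

```text
clock: 8.7
tcp_pos: [541.6, -244.9, 154.9]
orientation: [179.8, -0.2, 160.5]
contact_force: [-1.1, -0.7, -1.3]
finger_gap: 0.156
grip_force: 39.4
```

>>> {"method": "send_rows", "body": {
  "commands": [
    [0,0,0,-0.275,0.57,0.03,1],
    [0,0,0,-0.275,0.57,0.03,1],
    [0,0,0,-0.275,0.57,0.03,1],
    [0,0,0,-0.275,0.57,0.03,1],
    [0,0,0,-0.275,0.57,0.03,1]
  ]
}}

```text
clock: 9.32
tcp_pos: [627.6, -164.7, 150.8]
orientation: [-179.9, -0.1, 159.9]
contact_force: [0.3, -1.0, -1.4]
finger_gap: 0.154
grip_force: 39.5
```

```bash
python3 snap.py wrist:w7; python3 plan.py 628.8 -162.3 84 160
python3 - <<'E'
from h import *
d=load("w7"); im=cv2.resize(d["frame"][...,::-1],(640,480))
for q in proj(d,circ(41,75)+[628.8,-162.3,0]): cv2.circle(im,tuple(int(k) for k in q*1.25),1,(255,0,255),-1)
cv2.imwrite("pics/w7.png",im)
E
```

```text
turn [-0.    -0.    -0.001] shift [-0.0009  0.0126  0.3353] mm 67 q7 93.2 clock 9.38
```

View pics/w7.png

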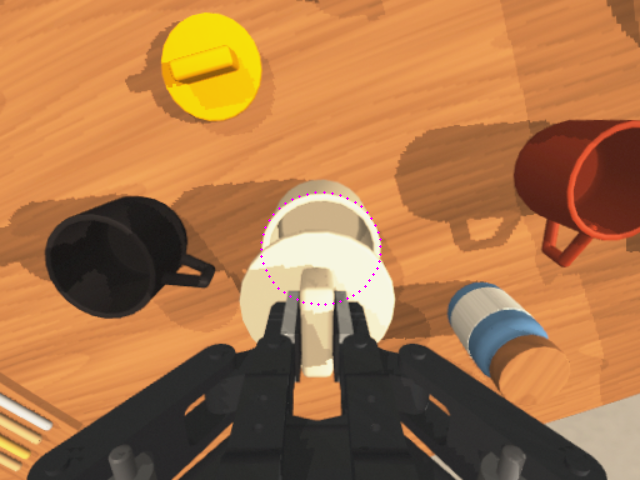

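w7: the cream lid is held level over the cream mug's rim at (320,248), with nothing else nearby. Lower it gently.

>>> {"method": "send_rows", "body": {
  "commands": [
    [0,0,0,-0.001,0.012,0.1,1],
    [0,0,0,-0.001,0.012,0.18,1],
    [0,0,0,-0.001,0.012,0.22,1],
    [0,0,0,-0.001,0.012,0.25,1],
    [0,0,0,-0.001,0.012,0.275,1],
    [0,0,0,-0.001,0.012,0.295,1],
    [0,0,0,-0.001,0.012,0.31,1],
    [0,0,0,-0.001,0.012,0.32,1],
    [0,0,0,-0.001,0.012,0.328,1],
    [0,0,0,-0.001,0.012,0.335,1],
    [0,0,0,-0.001,0.012,0.335,1]
  ]
}}

```text
clock: 10.75
tcp_pos: [630.1, -160.6, 84.2]
orientation: [180.0, -0.0, 160.0]
contact_force: [0.6, 0.3, -2.0]
finger_gap: 0.156
grip_force: 39.5
```

>>> {"method": "send_rows", "body": {
  "commands": [
    [0,0,0,0,0,0.005,1],
    [0,0,0,0,0,0.005,1],
    [0,0,0,0,0,0.008,1],
    [0,0,0,0,0,0.01,1],
    [0,0,0,0,0,0.01,1]
  ]
}}

```text
clock: 11.38
tcp_pos: [630.4, -160.7, 83.8]
orientation: [180.0, 0.1, 160.0]
contact_force: [-5.4, 1.6, 13.6]
finger_gap: 0.156
grip_force: 41.6
```

>>> {"method": "send_rows", "body": {
  "commands": [
    [0,0,0,0,0,0.005,0.4],
    [0,0,0,0,0,0.005,0.2],
    [0,0,0,0,0,0,0.1],
    [0,0,0,0,0,0,0],
    [0,0,0,0,0,-0.1,0],
    [0,0,0,0,0,-0.25,0],
    [0,0,0,0,0,-0.5,0],
    [0,0,0,0,0,-0.7,0],
    [0,0,0,0,0,-0.7,0]
  ]
}}

```text
clock: 12.5
tcp_pos: [632.1, -161.7, 227.6]
orientation: [179.9, 0.4, 160.0]
contact_force: [-0.5, 0.3, -0.4]
finger_gap: 0.5
grip_force: 0.0
```

```bash
python3 snap.py wrist:w8; python3 plan.py 433.6 -80 130 189.4; sed -i 's/"w5")}/"w5","w8")}/' ch.py
python3 - <<'E'
from ch import *
print("cream seated",fit(("w8",),(LID,),(629,-162,65),(0,),False), fit(("w8",),(LID,),(629,-162,65),(0,),True))
d=V["w8"]; im=cv2.resize(d["frame"][...,::-1],(640,480)); 
for q in proj(d,np.r_[circ(38,16),bar[4:]]@Rz(np.radians(160)).T+[628.8,-162.3,65]): cv2.circle(im,tuple(int(k) for k in q*1.25),1,(255,0,255),-1)
cv2.imwrite("pics/w8.png",im[100:400])
E
```

```text
turn [-0.     0.003 -0.326] shift [1.0686 0.0432 0.4716] mm 234 q7 91.4 clock 12.55
cream seated (array([ 627.9, -161. ,   71.6]), np.float64(2.2), np.float64(0.47)) (array([ 631.1, -161.3,   65. ]), np.float64(3.8), np.float64(0.56))
```

View pics/w8.png

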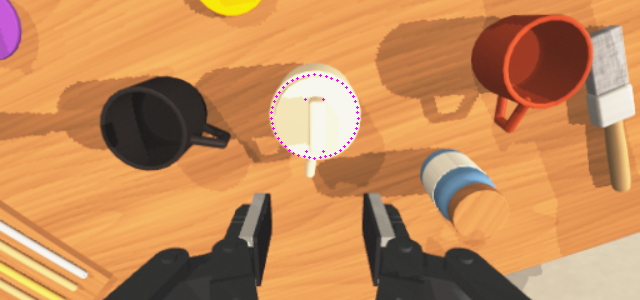

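w8: the cream lid sits flush on its mug (overlay at z=65 matches at (315,115)). Black lid next.

>>> {"method": "send_rows", "body": {
  "commands": [
    [0,0,-0.1,0.3,0.02,0.1,0],
    [0,0,-0.2,0.6,0.03,0.2,0],
    [0,0,-0.326,0.9,0.043,0.47,0],
    [0,0,-0.326,1,0.043,0.47,0],
    [0,0,-0.326,1,0.043,0.47,0],
    [0,0,-0.326,1,0.043,0.47,0]
  ]
}}

```text
clock: 13.3
tcp_pos: [446.0, -84.4, 128.7]
orientation: [-180.0, 0.1, -170.6]
contact_force: [0.5, 0.1, 0.3]
finger_gap: 0.502
grip_force: 0.0
```

```bash
python3 snap.py wrist:w9; sed -i 's/"w8")}/"w8","w9")}/' ch.py
python3 - <<'E'
from ch import *
r=fit(("w9",),(LID,BAR),(433.6,-80,0),(0,10),True); print(r)
r=fit(("w9","w3","w2"),(LID,BAR),(433.6,-80,0),(0,10)); print(r)
from plan import plan; plan(r[0][0],r[0][1],18,r[1])
d=V["w9"]; im=cv2.resize(d["frame"][...,::-1],(640,480)); 
for q in proj(d,np.r_[LID,BAR]@Rz(np.radians(r[1])).T+r[0]): cv2.circle(im,tuple(int(k) for k in q*1.25),1,(255,0,255),-1)
cv2.imwrite("pics/w9.png",im[100:400])
E
```

```text
(array([433.8, -79.5,  -0. ]), np.float64(10.6), np.float64(1.31))
(array([434.3, -79.5,  -6.6]), np.float64(11.4), np.float64(0.98))
turn [-0.     0.001 -0.023] shift [0.0566 0.0353 0.554 ] mm 112 q7 111.3 clock 13.35
```

View pics/w9.png

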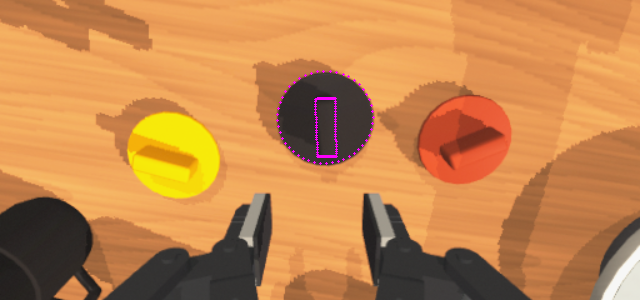

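w9: the black lid is at (325,118) and the overlay is on it. Grasp.

>>> {"method": "send_rows", "body": {
  "commands": [
    [0,0,-0.015,0.057,0.035,0.2,0],
    [0,0,-0.015,0.057,0.035,0.4,0],
    [0,0,-0.015,0.057,0.035,0.554,0],
    [0,0,-0.015,0.057,0.035,0.554,0],
    [0,0,-0.015,0.057,0.035,0.554,1],
    [0,0,-0.015,0.057,0.035,0.554,1],
    [0,0,-0.015,0.057,0.035,0.554,1],
    [0,0,-0.015,0.057,0.035,0.554,1],
    [0,0,-0.015,0.057,0.035,0.554,1],
    [0,0,-0.015,0.057,0.035,0.554,1]
  ]
}}

```text
clock: 14.6
tcp_pos: [433.3, -79.2, 17.9]
orientation: [-180.0, 0.1, -169.3]
contact_force: [0.4, -0.6, 6.3]
finger_gap: 0.154
grip_force: 39.9
```

>>> {"method": "send_rows", "body": {
  "commands": [
    [0,0,0,0,0,-0.2,1],
    [0,0,0,0,0,-0.45,1],
    [0,0,0,0,0,-0.7,1],
    [0,0,0,0,0,-0.7,1],
    [0,0,0,0,0,-0.7,1]
  ]
}}

```text
clock: 15.22
tcp_pos: [432.1, -78.9, 157.1]
orientation: [180.0, -0.0, -169.3]
contact_force: [-0.5, 0.1, -1.2]
finger_gap: 0.156
grip_force: 39.4
```

```bash
python3 plan.py 586.7 -315 150 190
```

```text
turn [ 0.    -0.     0.008] shift [-0.5394 -1.3041  0.0344] mm 282 q7 110.8 clock 15.22
```

>>> {"method": "send_rows", "body": {
  "commands": [
    [0,0,0,-0.27,-0.65,0,1],
    [0,0,0,-0.27,-0.65,0,1],
    [0,0,0,-0.27,-0.65,0,1],
    [0,0,0,-0.27,-0.65,0,1]
  ]
}}

```text
clock: 15.72
tcp_pos: [508.9, -197.4, 155.6]
orientation: [179.9, -0.2, -169.4]
contact_force: [0.0, 0.8, -1.7]
finger_gap: 0.156
grip_force: 39.5
```

>>> {"method": "send_rows", "body": {
  "commands": [
    [0,0,0,-0.27,-0.65,0.03,1],
    [0,0,0,-0.27,-0.65,0.03,1],
    [0,0,0,-0.27,-0.65,0.03,1],
    [0,0,0,-0.27,-0.65,0.03,1],
    [0,0,0,-0.27,-0.65,0.03,1],
    [0,0,0,-0.27,-0.65,0.03,1]
  ]
}}

```text
clock: 16.48
tcp_pos: [586.9, -312.6, 151.6]
orientation: [179.9, 0.0, -169.2]
contact_force: [-0.1, -0.1, -1.0]
finger_gap: 0.157
grip_force: 39.7
```

```bash
python3 plan.py 586.7 -315 83 190; python3 -c "
from plant import sensors
print(sensors.sense()['tcp_pos'])"
```

```text
turn [0.001 0.    0.009] shift [ 0.0034 -0.0118  0.3428] mm 69 q7 136.0 clock 16.48
[ 586.92885621 -312.6329535   151.56472088]
```

>>> {"method": "send_rows", "body": {
  "commands": [
    [0,0,0,0.003,-0.007,0.1,1],
    [0,0,0,0.003,-0.007,0.18,1],
    [0,0,0,0.003,-0.007,0.23,1],
    [0,0,0,0.003,-0.007,0.26,1],
    [0,0,0,0.003,-0.007,0.285,1],
    [0,0,0,0.003,-0.007,0.305,1],
    [0,0,0,0.003,-0.007,0.315,1],
    [0,0,0,0.003,-0.007,0.325,1],
    [0,0,0,0.003,-0.007,0.333,1],
    [0,0,0,0.003,-0.007,0.34,1],
    [0,0,0,0.003,-0.007,0.34,1]
  ]
}}

```text
clock: 17.85
tcp_pos: [586.8, -316.0, 83.4]
orientation: [180.0, -0.0, -169.3]
contact_force: [-0.5, -0.5, -0.8]
finger_gap: 0.15
grip_force: 39.7
```

>>> {"method": "send_rows", "body": {
  "commands": [
    [0,0,0,0,0,0.003,1],
    [0,0,0,0,0,0.006,1],
    [0,0,0,0,0,0.006,1]
  ]
}}

```text
clock: 18.23
tcp_pos: [586.9, -316.1, 83.2]
orientation: [-180.0, 0.0, -169.3]
contact_force: [-3.2, 1.7, 7.7]
finger_gap: 0.155
grip_force: 40.8
```

>>> {"method": "send_rows", "body": {
  "commands": [
    [0,0,0,0,0,0.005,0.4],
    [0,0,0,0,0,0.005,0.2],
    [0,0,0,0,0,0,0.1],
    [0,0,0,0,0,0,0],
    [0,0,0,0,0,-0.1,0],
    [0,0,0,0,0,-0.25,0],
    [0,0,0,0,0,-0.5,0],
    [0,0,0,0,0,-0.7,0],
    [0,0,0,0,0,-0.7,0],
    [0,0,0,0,0,-0.7,0]
  ]
}}

```text
clock: 19.48
tcp_pos: [586.7, -315.9, 222.9]
orientation: [-180.0, 0.0, -169.3]
contact_force: [0.1, -0.4, -0.4]
finger_gap: 0.5
grip_force: 0.0
```

```bash
python3 snap.py wrist:w10; sed -i 's/"w9")}/"w9","w10")}/' ch.py
python3 - <<'E'
from ch import *
print("black seated",fit(("w10",),(LID,),(587,-315,65),(0,),True), fit(("w10",),(LID,),(587,-315,65),(0,)))
from plan import plan; plan(431.7,31.5,130,124)
E
```

```text
black seated (array([ 584.2, -316.1,   65. ]), np.float64(6.8), np.float64(0.72)) (array([ 581.8, -316.5,   75.1]), np.float64(18.6), np.float64(0.11))
turn [ 0.    -0.001  0.741] shift [0.4369 1.8492 0.4617] mm 391 q7 134.9 clock 19.52
```

>>> {"method": "send_rows", "body": {
  "commands": [
    [0,0,0,0.22,0.95,0,0],
    [0,0,0,0.22,0.95,0,0],
    [0,0,0,0.22,0.95,0,0],
    [0,0,0,0.22,0.95,0,0]
  ]
}}

```text
clock: 20.02
tcp_pos: [506.2, -132.7, 221.3]
orientation: [179.8, -0.1, -168.9]
contact_force: [0.9, 0.0, 0.7]
finger_gap: 0.5
grip_force: 0.0
```

>>> {"method": "send_rows", "body": {
  "commands": [
    [0,0,0.1,0.21,0.3,0,0],
    [0,0,0.2,0.21,0.6,0.1,0],
    [0,0,0.32,0.21,0.9,0.2,0],
    [0,0,0.43,0.21,0.9,0.3,0],
    [0,0,0.54,0.21,0.9,0.46,0],
    [0,0,0.65,0.21,0.9,0.46,0],
    [0,0,0.741,0.21,0.9,0.46,0],
    [0,0,0.741,0.21,0.9,0.46,0],
    [0,0,0.741,0.21,0.9,0.46,0]
  ]
}}

```text
clock: 21.15
tcp_pos: [433.5, 31.3, 130.1]
orientation: [-180.0, 0.0, 124.2]
contact_force: [-0.2, 0.0, -0.6]
finger_gap: 0.499
grip_force: 0.0
```

```bash
python3 snap.py wrist:w11; sed -i 's/"w10")}/"w10","w11")}/' ch.py
python3 - <<'E'
from ch import *
r=fit(("w11",),(LID,BAR),(432,32,0),(115,125,135),True); print(r)
r2=fit(("w11","w3","w2"),(LID,BAR),(432,32,0),(115,125,135)); print(r2)
from plan import plan; plan(r[0][0],r[0][1],18,r[1])
d=V["w11"]; im=cv2.resize(d["frame"][...,::-1],(640,480)); 
for q in proj(d,np.r_[LID,BAR]@Rz(np.radians(r[1])).T+r[0]): cv2.circle(im,tuple(int(k) for k in q*1.25),1,(255,0,255),-1)
e=cv2.resize(load("w10")["frame"][100:320,100:400,::-1],None,fx=2,fy=2,interpolation=3)[:300]
cv2.imwrite("pics/w11.png",np.vstack([im[100:390],cv2.copyMakeBorder(e,0,0,0,40,0)]))
E
```

```text
(array([431.8,  33.9,  -0. ]), np.float64(125.2), np.float64(0.53))
(array([432.1,  33.3,  -0.9]), np.float64(124.1), np.float64(0.8))
turn [-0.     0.    -0.012] shift [1.560e-02 3.000e-04 5.611e-01] mm 112 q7 34.5 clock 21.2
```

View pics/w11.png

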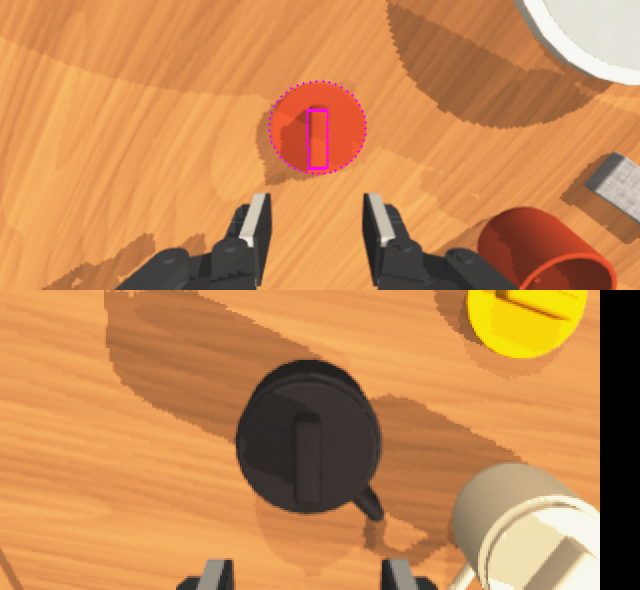

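The red lid is at (318,128) and the overlay matches. The lower panel shows the black lid seated level on its mug, with the rim ring visible. Grasp red.

>>> {"method": "send_rows", "body": {
  "commands": [
    [0,0,-0.006,0.014,0,0.2,0],
    [0,0,-0.006,0.014,0,0.4,0],
    [0,0,-0.006,0.014,0,0.56,0],
    [0,0,-0.006,0.014,0,0.56,0],
    [0,0,-0.006,0.014,0,0.56,1],
    [0,0,-0.006,0.014,0,0.56,1],
    [0,0,-0.006,0.014,0,0.56,1],
    [0,0,-0.006,0.014,0,0.56,1],
    [0,0,-0.006,0.014,0,0.56,1],
    [0,0,-0.006,0.014,0,0.56,1]
  ]
}}

```text
clock: 22.45
tcp_pos: [432.7, 34.0, 19.5]
orientation: [179.9, 0.0, 124.6]
contact_force: [-1.2, -1.0, 9.1]
finger_gap: 0.154
grip_force: 40.0
```

>>> {"method": "send_rows", "body": {
  "commands": [
    [0,0,0,0,0,-0.2,1],
    [0,0,0,0,0,-0.45,1],
    [0,0,0,0,0,-0.7,1],
    [0,0,0,0,0,-0.7,1],
    [0,0,0,0,0,-0.7,1]
  ]
}}

```text
clock: 23.08
tcp_pos: [431.6, 34.2, 158.4]
orientation: [179.9, -0.0, 124.6]
contact_force: [-0.3, -1.1, -1.2]
finger_gap: 0.152
grip_force: 39.6
```

```bash
python3 plan.py 652.7 45.5 150 125
```

```text
turn [ 0.001 -0.    -0.004] shift [-0.5816  0.9419  0.0427] mm 222 q7 33.2 clock 23.07
```

>>> {"method": "send_rows", "body": {
  "commands": [
    [0,0,0,-0.58,0.94,0.03,1],
    [0,0,0,-0.58,0.94,0.03,1],
    [0,0,0,-0.58,0.94,0.03,1],
    [0,0,0,-0.58,0.94,0.03,1],
    [0,0,0,-0.58,0.94,0.03,1],
    [0,0,0,-0.58,0.94,0.03,1],
    [0,0,0,-0.58,0.94,0.03,1]
  ]
}}

```text
clock: 23.95
tcp_pos: [651.2, 44.9, 152.0]
orientation: [-179.9, -0.1, 124.6]
contact_force: [0.8, -0.0, -0.5]
finger_gap: 0.15
grip_force: 39.6
```

```bash
python3 plan.py 652.7 45.5 84.5 125
```

```text
turn [-0.001 -0.001 -0.005] shift [-0.0021  0.0081  0.3373] mm 67 q7 41.5 clock 23.95
```

>>> {"method": "send_rows", "body": {
  "commands": [
    [0,0,0,0,0.005,0.1,1],
    [0,0,0,0,0.005,0.18,1],
    [0,0,0,0,0.005,0.23,1],
    [0,0,0,0,0.005,0.26,1],
    [0,0,0,0,0.005,0.285,1],
    [0,0,0,0,0.005,0.305,1],
    [0,0,0,0,0.005,0.315,1],
    [0,0,0,0,0.005,0.323,1],
    [0,0,0,0,0.005,0.33,1],
    [0,0,0,0,0.005,0.335,1],
    [0,0,0,0,0.005,0.335,1]
  ]
}}

```text
clock: 25.32
tcp_pos: [653.4, 45.6, 85.3]
orientation: [180.0, -0.0, 124.6]
contact_force: [-0.3, 0.1, -1.1]
finger_gap: 0.154
grip_force: 39.5
```

>>> {"method": "send_rows", "body": {
  "commands": [
    [0,0,0,0,0,0.003,1],
    [0,0,0,0,0,0.006,1],
    [0,0,0,0,0,0.006,1]
  ]
}}

```text
clock: 25.7
tcp_pos: [653.5, 45.6, 84.8]
orientation: [180.0, -0.0, 124.6]
contact_force: [-2.5, -0.2, 5.1]
finger_gap: 0.155
grip_force: 40.5
```

Contact at 65.3 mm, so it is seated. Release it and go to ochre.

>>> {"method": "send_rows", "body": {
  "commands": [
    [0,0,0,0,0,0.008,0.9],
    [0,0,0,0,0,0.008,0.4],
    [0,0,0,0,0,0.004,0.2],
    [0,0,0,0,0,0,0],
    [0,0,0,0,0,0,0],
    [0,0,0,0,0,-0.1,0],
    [0,0,0,0,0,-0.25,0],
    [0,0,0,0,0,-0.5,0],
    [0,0,0,0,0,-0.7,0],
    [0,0,0,0,0,-0.7,0]
  ]
}}

```text
clock: 26.95
tcp_pos: [655.6, 45.1, 229.4]
orientation: [179.6, 0.2, 124.5]
contact_force: [0.2, -0.0, -0.1]
finger_gap: 0.496
grip_force: 0.0
```

```bash
python3 snap.py wrist:w12; sed -i 's/"w11")}/"w11","w12")}/' ch.py
python3 - <<'E'
from ch import *
print("red seated",fit(("w12",),(LID,),(652.7,45.5,65),(0,),True))
from plan import plan; plan(484,-197.8,130,86)
E
```

```text
red seated (array([653.8,  44.5,  65. ]), np.float64(11.0), np.float64(0.32))
turn [0.003 0.    0.428] shift [-0.5171 -1.3932  0.4804] mm 312 q7 39.6 clock 27.0
```

>>> {"method": "send_rows", "body": {
  "commands": [
    [0,0,0,-0.25,-0.7,0,0],
    [0,0,0,-0.25,-0.7,0,0],
    [0,0,0,-0.25,-0.7,0,0],
    [0,0,0,-0.25,-0.7,0,0]
  ]
}}

```text
clock: 27.5
tcp_pos: [565.3, -76.6, 224.2]
orientation: [-180.0, -0.0, 124.4]
contact_force: [0.4, -0.1, 0.4]
finger_gap: 0.503
grip_force: 0.0
```

>>> {"method": "send_rows", "body": {
  "commands": [
    [0,0,0.11,-0.267,-0.69,0.1,0],
    [0,0,0.22,-0.267,-0.69,0.3,0],
    [0,0,0.33,-0.267,-0.69,0.48,0],
    [0,0,0.428,-0.267,-0.69,0.48,0],
    [0,0,0.428,-0.267,-0.69,0.48,0],
    [0,0,0.428,-0.267,-0.69,0.48,0],
    [0,0,0.428,-0.267,-0.69,0.48,0]
  ]
}}

```text
clock: 28.38
tcp_pos: [484.1, -196.7, 128.6]
orientation: [179.9, -0.0, 86.3]
contact_force: [0.2, -0.2, -0.4]
finger_gap: 0.499
grip_force: 0.0
```

```bash
python3 snap.py wrist:w13; sed -i 's/"w12")}/"w12","w13")}/' ch.py
python3 - <<'E'
from ch import *
r=fit(("w13",),(LID,BAR),(484,-198,0),(78,86,94),True); print(r)
r2=fit(("w13","w3","w2"),(LID,BAR),(484,-198,0),(78,86,94)); print(r2)
from plan import plan; plan(r[0][0],r[0][1],18,r[1])
E
```

```text
(array([ 484.8, -196.9,   -0. ]), np.float64(83.6), np.float64(0.57))
(array([ 484.2, -197.8,   -3. ]), np.float64(85.9), np.float64(0.43))
turn [ 0.001 -0.     0.029] shift [-2.000e-04  4.000e-03  5.527e-01] mm 111 q7 35.4 clock 28.43
```

>>> {"method": "send_rows", "body": {
  "commands": [
    [0,0,0.015,0.002,0.002,0.2,0],
    [0,0,0.015,0.002,0.002,0.4,0],
    [0,0,0.015,0.002,0.002,0.552,0],
    [0,0,0.015,0.002,0.002,0.552,0],
    [0,0,0.015,0.002,0.002,0.552,1],
    [0,0,0.015,0.002,0.002,0.552,1],
    [0,0,0.015,0.002,0.002,0.552,1],
    [0,0,0.015,0.002,0.002,0.552,1],
    [0,0,0.015,0.002,0.002,0.552,1],
    [0,0,0.015,0.002,0.002,0.552,1]
  ]
}}

```text
clock: 29.68
tcp_pos: [484.2, -197.0, 18.5]
orientation: [179.9, -0.0, 84.7]
contact_force: [-0.6, 0.4, 6.5]
finger_gap: 0.156
grip_force: 40.0
```

>>> {"method": "send_rows", "body": {
  "commands": [
    [0,0,0,0,0,-0.2,1],
    [0,0,0,0,0,-0.45,1],
    [0,0,0,0,0,-0.8,1],
    [0,0,0,0,0,-0.9,1],
    [0,0,0,0,0,-0.9,1]
  ]
}}

```text
clock: 30.3
tcp_pos: [484.7, -197.2, 199.7]
orientation: [179.8, -0.0, 84.7]
contact_force: [0.6, -0.1, -1.5]
finger_gap: 0.154
grip_force: 39.5
```

```bash
python3 plan.py 560 290 200 85
```

```text
turn [ 0.003 -0.    -0.003] shift [ 2.4601e+00  1.5150e-01 -4.0000e-04] mm 493 q7 30.0 clock 30.3
```

>>> {"method": "send_rows", "body": {
  "commands": [
    [0,0,0,1,0.1,0,1],
    [0,0,0,1,0.1,0,1],
    [0,0,0,1,0.1,0,1],
    [0,0,0,1,0.1,0,1]
  ]
}}

```text
clock: 30.8
tcp_pos: [521.5, 5.8, 195.8]
orientation: [-179.8, -0.0, 85.1]
contact_force: [-0.8, -0.7, -1.1]
finger_gap: 0.157
grip_force: 39.4
```

>>> {"method": "send_rows", "body": {
  "commands": [
    [0,0,0,1,0.1,0,1],
    [0,0,0,1,0.1,0,1],
    [0,0,0,1,0.1,0,1],
    [0,0,0,1,0.1,0,1],
    [0,0,0,1,0.1,0,1],
    [0,0,0,1,0.1,0,1],
    [0,0,0,1,0.1,0,1]
  ]
}}

```text
clock: 31.68
tcp_pos: [560.4, 195.5, 197.8]
orientation: [-180.0, 0.0, 84.5]
contact_force: [-0.3, 0.1, -2.0]
finger_gap: 0.151
grip_force: 39.4
```

```bash
python3 snap.py wrist:w14; sed -i 's/"w13")}/"w13","w14")}/' ch.py
python3 - <<'E'
from ch import *
for v in (("w14",),("w1",),("w1","w14")):
    print(v,fit(v,(PAD,LINE),(569,320,0),(36,42,48),True),fit(v,(PAD,LINE),(569,320,0),(42,)))
from plan import plan; plan(569,235,200,85)
E
```

```text
('w14',) (array([568.5, 318.6,  -0. ]), np.float64(42.1), np.float64(0.57)) (array([567.7, 319.1,  -9.2]), np.float64(41.7), np.float64(0.37))
('w1',) (array([567.6, 323.1,  -0. ]), np.float64(42.0), np.float64(0.19)) (array([567.9, 322.9,  -0.6]), np.float64(42.0), np.float64(0.2))
('w1', 'w14') (array([569.2, 322.3,   0. ]), np.float64(47.0), np.float64(0.46)) (array([569.2, 319.3,   1.4]), np.float64(41.9), np.float64(0.46))
turn [ 0.    -0.    -0.005] shift [ 0.1983  0.0242 -0.0105] mm 40 q7 -10.4 clock 31.73
```

Run:
```python
from ch import *
o=[]
for v,p in(("w14",(568.5,318.6)),("w1",(567.6,323.1))):
    im=cv2.resize(V[v]["frame"][...,::-1],None,fx=4,fy=4,interpolation=3)
    for pp,c in((p,(255,0,255)),((568.,321.),(0,160,0))):
        uv=proj(V[v],np.r_[PAD,LINE]@Rz(np.radians(42)).T+[*pp,0])
        for q in uv: cv2.circle(im,tuple(int(k) for k in q*4+1.5),1,c,-1)
    c=(uv.mean(0)*4).astype(int).clip(0); x=im[max(0,c[1]-200):c[1]+200,max(0,c[0]-200):c[0]+200]; o.append(cv2.copyMakeBorder(x,0,400-x.shape[0],0,400-x.shape[1],0))
cv2.imwrite("pics/m4.png",np.hstack(o))
```

```text
(no output)
```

View pics/m4.png

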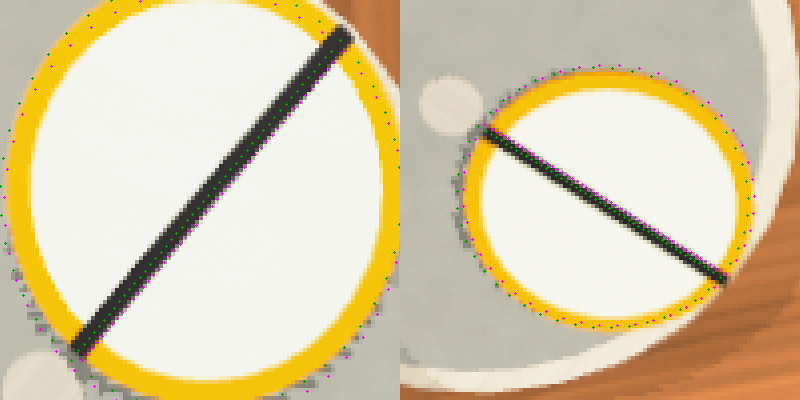

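The line and ring show the pad centre near (567.5,322), yaw 42. The left panel's ring sits 1–2 mm up-left of the green overlay and the right panel matches.

```bash
python3 plan.py 567.5 322 120 42
```

```text
turn [ 0.    -0.     0.473] shift [ 0.6306 -0.0245  0.3896] mm 148 q7 -10.4 clock 31.73
```

>>> {"method": "send_rows", "body": {
  "commands": [
    [0,0,0.11,0.2,-0.01,0,1],
    [0,0,0.22,0.4,-0.02,0,1],
    [0,0,0.33,0.6,-0.0245,0.1,1],
    [0,0,0.44,0.63,-0.0245,0.2,1],
    [0,0,0.473,0.63,-0.0245,0.3,1],
    [0,0,0.473,0.63,-0.0245,0.36,1],
    [0,0,0.473,0.63,-0.0245,0.39,1],
    [0,0,0.473,0.63,-0.0245,0.39,1],
    [0,0,0.473,0.63,-0.0245,0.39,1]
  ]
}}

```text
clock: 32.85
tcp_pos: [567.6, 323.4, 120.5]
orientation: [-180.0, -0.1, 42.1]
contact_force: [0.2, 0.3, -0.5]
finger_gap: 0.158
grip_force: 39.4
```

```bash
python3 plan.py 567.5 322 79 42
```

```text
turn [-0.    -0.001  0.002] shift [-0.0055  0.0047  0.2076] mm 42 q7 -52.8 clock 32.85
```

>>> {"method": "send_rows", "body": {
  "commands": [
    [0,0,0,-0.005,0.004,0.06,1],
    [0,0,0,-0.005,0.004,0.11,1],
    [0,0,0,-0.005,0.004,0.14,1],
    [0,0,0,-0.005,0.004,0.16,1],
    [0,0,0,-0.005,0.004,0.175,1],
    [0,0,0,-0.005,0.004,0.187,1],
    [0,0,0,-0.005,0.004,0.195,1],
    [0,0,0,-0.005,0.004,0.202,1],
    [0,0,0,-0.005,0.004,0.207,1],
    [0,0,0,-0.005,0.004,0.207,1]
  ]
}}

```text
clock: 34.1
tcp_pos: [566.9, 322.3, 78.3]
orientation: [-180.0, -0.0, 42.1]
contact_force: [0.0, -0.0, -1.9]
finger_gap: 0.156
grip_force: 39.4
```

>>> {"method": "send_rows", "body": {
  "commands": [
    [0,0,0,0,0,0.003,1],
    [0,0,0,0,0,0.006,1],
    [0,0,0,0,0,0.006,1]
  ]
}}

```text
clock: 34.48
tcp_pos: [567.0, 322.3, 77.5]
orientation: [-180.0, -0.0, 42.1]
contact_force: [-0.6, -1.1, 4.8]
finger_gap: 0.151
grip_force: 40.1
```

>>> {"method": "send_rows", "body": {
  "commands": [
    [0,0,0,0,0,0,0.66],
    [0,0,0,0,0,0,0.6],
    [0,0,0,0,0,0,0.5],
    [0,0,0,0,0,0,0.4],
    [0,0,0,0,0,0,0.2],
    [0,0,0,0,0,0,0],
    [0,0,0,0,0,0,0],
    [0,0,0,0,0,-0.06,0],
    [0,0,0,0,0,-0.15,0],
    [0,0,0,0,0,-0.3,0],
    [0,0,0,0,0,-0.6,0],
    [0,0,0,0,0,-0.8,0]
  ],
  "grip_force": 20
}}

```text
clock: 35.98
tcp_pos: [567.8, 321.9, 241.4]
orientation: [179.9, -0.2, 42.1]
contact_force: [0.3, 0.7, -0.6]
finger_gap: 0.498
grip_force: 0.0
```

>>> {"method": "send_rows", "body": {
  "commands": [
    [0,0,0,0.4,0,-0.2,0],
    [0,0,0,0.4,0,-0.2,0],
    [0,0,0,0.4,0,-0.2,0],
    [0,0,0,0.4,0,-0.2,0]
  ]
}}

```text
clock: 36.48
tcp_pos: [626.0, 374.9, 277.5]
orientation: [180.0, 0.0, 42.1]
contact_force: [0.1, 0.2, -0.0]
finger_gap: 0.502
grip_force: 0.0
```

```bash
python3 snap.py wrist:w15 scene:scene1 top:top1; sed -i 's/"w14")}/"w14","w15","top1","scene1")}/' ch.py
python3 - <<'E'
from ch import *
print("pad",fit(("w15",),(PAD,LINE),(567.5,322,0),(38,42,46),True),"lid",fit(("w15",),(LID,BAR),(567.5,322,59),(38,42,46),True),fit(("w15",),(LID,BAR),(567.5,322,59),(42,)))
t,s,w=V["top1"],V["scene1"],V["w15"]
S=cv2.resize(s["frame"][140:290,140:440,::-1],None,fx=2.5,fy=2.5,interpolation=3)
W=cv2.resize(w["frame"][...,::-1],(300,225)); T=cv2.resize(t["frame"][120:260,90:390,::-1],(450,225),interpolation=3)
cv2.imwrite("pics/m5.png",np.vstack([S,np.hstack([W,T])]))
E
```

```text
pad (array([569.9, 322. ,  -0. ]), np.float64(48.7), np.float64(0.74)) lid (array([565.5, 323.1,  59. ]), np.float64(42.3), np.float64(0.38)) (array([566.8, 324.4,  63.4]), np.float64(42.3), np.float64(0.37))
```

View pics/m5.png

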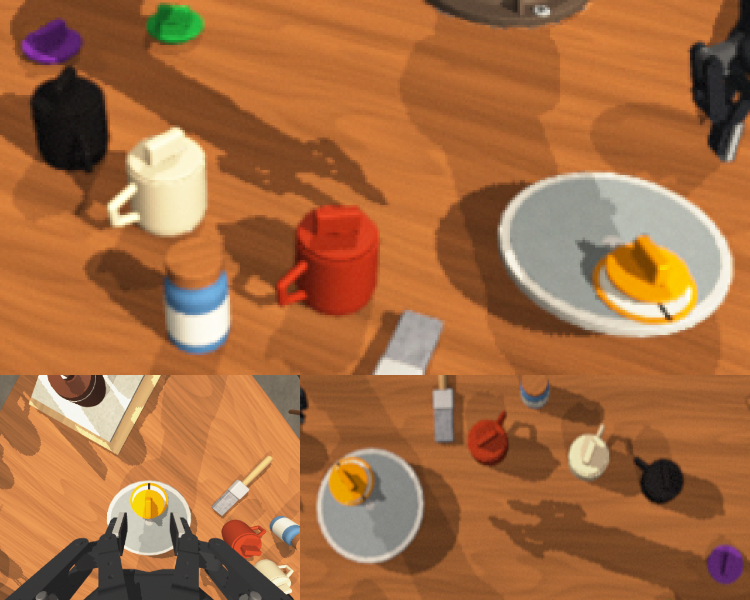

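All three lids sit flush on their mugs. The ochre lid stands on the pad in line with the visible end of the black line, and the jar and brush are where they were. Settle briefly, then hand in.

>>> {"method": "send_rows", "body": {
  "commands": [
    [0,0,0,0,0,0,0],
    [0,0,0,0,0,0,0],
    [0,0,0,0,0,0,0],
    [0,0,0,0,0,0,0],
    [0,0,0,0,0,0,0],
    [0,0,0,0,0,0,0]
  ]
}}

```text
clock: 37.38
tcp_pos: [626.3, 376.0, 277.1]
orientation: [180.0, -0.0, 42.1]
contact_force: [0.3, 0.1, 0.8]
finger_gap: 0.498
grip_force: 0.0
```

Run:
```python
from plant import cams, job
import numpy as np
a=np.load("pics/top1.npz")["frame"].astype(int); b=cams.snapshot("top")["frame"].astype(int)
print("change at wheel",np.abs(a-b)[160:240,95:180].mean().round(2),"elsewhere",np.abs(a-b)[140:260,190:400].mean().round(2))
print(job.close_job())
```

```text
change at wheel 1.94 elsewhere 2.32
the job is handed in; nothing more can be done
None
```

I handed the job in at about 37 s: the red, black and cream lids are seated on their mugs and the ochre lid stands on the pad along the black line; the last images show no movement of the wheel, but no verdict came back.

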